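# Re-aim the swivel puree mill

### The job

Turn the puree mill's wing knob counter-clockwise to loosen the clamp, swing the mill head round until its pointer's tip is over the middle of the large round mark on the dial, then turn the wing knob clockwise until it is fully tight again and let go. Do not shove or knock over the glass jar and the beaker that stand beside the mill.

Things in the scene. Friction and masses are not known exactly. Their poses are not given: they have to be found in the camera images.
- pivot (a point): Centre of the mill's fixed white stand, at counter height; the vertical swivel axis of head and knob passes through it. The stand's yaw varies; its x axis is the direction the head points in at joint mill_head = 0. The fixed white fan-shaped dial plate (12 mm thick, radius 190 mm, about +-65 degrees) lies around it under the head.
- mill_head (a joint): Angle of the swinging mill head about the vertical axis through pivot, rad, counter-clockwise from above positive, stops at -1.1 and 1.1. With the clamp loose it turns against about 0.25 N m of friction (2 to 3 N pushed at the housing) and stays where it is left; with the clamp tight it is locked by friction and slips only above about 15 N at the housing. It starts pointing between the two marks.
- housing (a point): Centre of the mill head's upright grey round motor housing, 105 mm from the swivel axis: 76 mm in diameter, from 36 to 120 mm above the counter (this point at 80 mm), so too wide to grip, but easily pushed sideways. A 40 mm wide arm (36 to 68 mm high) joins it to the hub (116 mm in diameter, up to 75 mm high) on the axis.
- pointer_tip (a point): Tip of the flat dark steel pointer under the housing, 165 mm from the swivel axis and 27 mm above the counter, on the head's centre line; it turns with the head and passes 9 mm above the marks.
- mark_large_top (a point): Centre of the top of the large round mark, a fixed flat dark disc of 30 mm diameter, 4 mm high, on the dial 165 mm from the swivel axis, 16 mm above the counter. The target. It lies on either side of where the pointer starts.
- mark_small_top (a point): The same for the small round mark, 12 mm in diameter, on the other side: not the target.
- clamp (a joint): Angle of the wing knob, rad, 0 = fully tight (a stop), growing counter-clockwise from above to 1.3 = fully loose (a stop). It begins to grip the head below about 0.45. Turning takes 0.2 to 0.4 N m; it stays where it is left.
- wing (a point): Centre of the black wing knob's bar on top of the swivel axis, 135 mm above the counter: 84 mm long (this point's x axis), 16 mm thick (its y axis), 30 mm high (120 to 150 mm above the counter). It can be gripped across its thickness from above or pushed round by its ends. It does not turn with the head. Below it a steel pressure collar, 112 mm in diameter, reaches up to about 89 mm, with a 52 mm boss up to 101 mm.
- jar_mid (a point): Middle of the loose glass jar, upright, 68 mm in diameter, 95 mm high; a bystander on the mill's left (+y) side, about 0.25 m from the pivot.
- beaker_mid (a point): Middle of the loose white plastic beaker, upright, 68 mm in diameter at the rim, 85 mm high; a bystander on the mill's right (-y) side, about 0.22 m from the pivot.

How it is judged:
On the way, in this order (a step that is already met when the one before it is completed fails the run):
1. the wing knob is loosened (turned counter-clockwise past 0.5 rad) (value of joint clamp above 0.5 rad), for 0.1 s.
2. the head rests with the pointer's tip within 8 mm of the large mark's centre while the clamp is loose (above 0.45 rad) (horizontal distance between pointer_tip and mark_large_top below 0.008 m and value of joint clamp above 0.45 rad and velocity of joint mill_head between -0.05 and 0.05 rad/s), for 0.2 s.
At the end, for the whole second after the job is handed in: The pointer's tip is within 8 mm (horizontally) of the centre of the large round mark, the wing knob is back within 0.2 rad of its tight stop, and the head is at rest (horizontal distance between pointer_tip and mark_large_top below 0.008 m and value of joint clamp below 0.2 rad and velocity of joint mill_head between -0.05 and 0.05 rad/s); the robot touches nothing.
It fails at once if the jar is shoved more than 30 mm or knocked over (distance of jar_mid from where it was at the start of the episode above 0.03 m or angle between jar_mid's own z axis and vertical above 0.5 rad).
It fails at once if the beaker is shoved more than 30 mm or knocked over (distance of beaker_mid from where it was at the start of the episode above 0.03 m or angle between beaker_mid's own z axis and vertical above 0.5 rad).
It also fails if it takes over 64 s, if anything falls off the work surface, if the arm or the gripper's body presses on something with over 40 N, if the wrist force passes 120 N, or if a joint passes its speed limit or range.

### The arm

A 7-joint arm with a two-finger parallel gripper is mounted at the origin on the work surface. World frame = base frame: x ahead of the robot, y to its left, z up, the work surface at z = 0. Lengths are in m, angles in rad, forces in N, time in s.
With the tool pointing down it reaches from about 0.4 to 0.85 m from the base axis. Payload 10.4 kg.
Tool frame: the origin (TCP) lies midway between the tips of the shut fingers; the grasp point (between the pads) lies 19 mm behind it; z points along the fingers, y is the line along which they close (so a half turn about z gives the same grasp; the last joint's range is limited). The gripper opens to 85 mm and grips with 20 to 120 N. Pads are 22 mm wide; open, the fingers measure 114 mm over their backs; the gripper's body (76 mm by 85 mm) begins 54 mm behind the grasp point. The pads swing forward as they close: fully open they stand 13 mm farther back than shut.
Start: joints at [1.299, 0.332, -0.065, 1.46, 0.022, 1.35, -0.088], TCP at [0.154, -0.606, 0.231] pointing down, gripper open.
Joint ranges: [-2.6, 2.6], [-0.5, 2.12], [-1.47, 1.34], [0.16, 2.42], [-1.27, 4.41], [0.06, 2.06], [-2.6, 2.6]. Speed limits (rad/s): [2.22, 2.22, 2.79, 2.79, 3.14, 3.14, 3.14].

### API

Orientations are given as a unit quaternion [w, x, y, z].
In Python, from bench import robot, get_image, calibration, silhouettes gives the robot as it stands.
- The arm moves only by the tool servo_tool, never from a script. Its argument "series" is a list of rows, each a list of 6 numbers: the shift along the tool's x, y, z in cm, then the turn, a rotation vector about the tool's x, y, z in rad. A call has 1 to 20 rows; each row shifts and turns the commanded pose from where the row before left it, along the tool's axes as they then stand; what a row does not reach is not made up. A row lasts 1/10 s, in which the tool goes at most 50 mm and 8.59 degrees, less where a joint would pass 70% of its speed; a pose out of reach is approached as far as the arm can. A call is refused whole if a number of a shift passes 5 or a number of a turn 0.15, either way. A call with a gripper value outside its range is refused whole. "hand" is the closure, from -1 (fully open) to 1 (shut), so that 0 is half open, set as the call begins (left out, the last holds). The fingers move at their own pace and stop on an object; "newtons" is the grip in N (left out, the last holds). Time passes only in rows, so rows that do not move let the fingers close. It gives the time, the measured TCP pose, the force, the opening and the grip force at its end, in the units of the state.
- robot.get_state(): the state, without advancing time (a new reading comes with each control period).
- get_image(name): name is "scene" or "top" or "wrist"; returns (picture, depth): 384x512x3 uint8, red, green, blue; 384x512 float32, m along the optical axis (not along the pixel's ray), 0 where there is no reading.
- calibration(name): a dict with "fx", "fy", "cx", "cy" (pixels), "D" ([k1, k2, p1, p2, k3] as OpenCV has them; the pictures are not rectified), "extrinsics" (4x4, takes a point from camera to world coordinates); the wrist camera has in their place "mount" (4x4, takes a point from camera to tool coordinates, whose origin is the TCP and whose axes are the flange's). Camera axes: x right, y up, looking along -z (the intrinsics and any distortion apply to the point x, -y, -z); pixel columns grow to the right and rows downward; lengths in m; the calibration is good to about 2 mm. A picture is of the moment at which its call begins: read the wrist's pose just before it. calibration takes no time and is no camera call.
- robot.job_done(): hands the job in; it is judged then, once.
Trained networks look in the newest picture that a camera, given by its name, has taken for a name from the list of things; names that differ only in an ending like _2 or _b are one class to them, and where a whole thing is asked for, a point or a joint stands for the part that bears it (a point fixed in the world has none). Each returns a list of dicts, best first, with "score" (0 to 1); they miss things now and then, are a little off and sometimes report something else, mostly with a low value. They report only what shows in the picture. A call takes as long as a camera call.
- silhouettes(label, camera): "region" (384x512 bool, what is visible of it) and "box" ([left, top, right, bottom] in pixels, round what is visible of it).
The state is a dict: "t": time; "joints": joint angles; "joint_velocities": joint speeds; "effort": joint torques, N m; "tool_pos": TCP position; "ee_rot": TCP orientation; "wrist_force": force on the tool from outside, world axes, zero at the start; "moment": the same for the moment, N m; "gripper_width": finger opening in m; "grasp_force": force on a finger pad.
Only numpy, scipy, OpenCV 4.12 (cv2) and the standard library are available. Lean on these libraries where they do the work, as an engineer would, in place of code of your own. Each camera call takes 0.05 s, during which the arm holds its last target. There are 200 camera calls.

## Working session

There is one attempt and no reset: what is moved stays moved. The work goes in short steps, Python scripts to look and compute and a tool call to move; the robot and the scene stay as the last step left them, time stands still between calls to the robot, and variables do not carry over. Pictures are saved under pics/ and viewed, at most 10 in all, crops included, and the job is handed in when it is done.

Besides the shell and the picture viewer there is one more tool, called after ">>>" in YAML: its name, and indented under it one key for each argument. servo_tool: Moves the arm, as the interface text tells. Its arguments: {"type":"object","properties":{"series":{"type":"array"},"hand":{"type":"number"},"newtons":{"type":"number"}},"required":["series"]}

```bash
mkdir -p pics
cat > h.py <<'E'
import numpy as np, cv2
from bench import robot, get_image, calibration, silhouettes
def rot(q):
    w,x,y,z=q
    from scipy.spatial.transform import Rotation as R
    return R.from_quat([x,y,z,w]).as_matrix()
def ext(name,st=None):
    c=calibration(name)
    if 'extrinsics' in c: return c,np.array(c['extrinsics'])
    T=np.eye(4);T[:3,:3]=rot(st['ee_rot']);T[:3,3]=st['tool_pos']
    return c,T@np.array(c['mount'])
def rays(name,uv,st=None):
    c,E=ext(name,st)
    K=np.array([[c['fx'],0,c['cx']],[0,c['fy'],c['cy']],[0,0,1.]])
    n=cv2.undistortPoints(np.array(uv,float).reshape(-1,1,2),K,np.array(c['D'],float)).reshape(-1,2)
    d=np.c_[n[:,0],-n[:,1],-np.ones(len(n))]
    return E[:3,3],d@E[:3,:3].T
def atz(name,uv,z,st=None):
    o,d=rays(name,uv,st); return o+d*((z-o[2])/d[:,2])[:,None]
def atdepth(name,uv,dep,st=None):
    o,d=rays(name,uv,st); return o+d*np.array(dep)[:,None]
E
cat > a.py <<'E'
from h import *
st=robot.get_state(); print(st)
for n in('top','scene'):
    im,d=get_image(n); cv2.imwrite(f'pics/{n}0.png',cv2.resize(im[...,::-1],(800,600),interpolation=cv2.INTER_CUBIC))
    np.savez(f'{n}0.npz',im=im,d=d)
    print(n,calibration(n)['extrinsics'])
    for l in('wing','housing','pointer_tip','mark_large_top','mark_small_top','jar_mid','beaker_mid','pivot'):
        try:
            for s in silhouettes(l,n)[:2]:
                v,u=np.nonzero(s['region']); dd=d[v,u]; k=dd>0
                P=atdepth(n,np.c_[u,v][k],dd[k])
                print(n,l,round(s['score'],2),s['box'],len(u),u.mean().round(),v.mean().round(),np.median(P,0).round(3),P[:,2].max().round(3))
        except Exception as e: print(l,e)
E
python3 a.py
```

```text
{'t': 0.0, 'joints': array([ 1.29938488,  0.33287333, -0.06469786,  1.46094253,  0.02159292,
        1.34988455, -0.08850631]), 'joint_velocities': array([-0.00033772,  0.00036767,  0.00042399,  0.00057963, -0.00025179,
       -0.00030953, -0.00011703]), 'effort': array([-3.32939371e-04, -6.25440073e+01,  4.89558047e-02, -3.91608775e+01,
        1.62222428e-02,  9.78726195e-03, -3.86242573e-05]), 'tool_pos': array([ 0.15381228, -0.60539458,  0.23051443]), 'ee_rot': array([-6.96571212e-04,  9.92270646e-01,  1.24090557e-01, -1.16778795e-04]), 'wrist_force': array([ 0.69837482, -0.21004571,  0.29048558]), 'moment': array([ 0.06855668, -0.01415489, -0.02594503]), 'grasp_force': 0.0, 'gripper_width': 0.0858737034548854}
top [[-0.00436182  0.99549358 -0.09472864  0.47551429]
 [-0.99996047 -0.00360813  0.00812613  0.03030107]
 [ 0.00774772  0.09476034  0.99546997  0.83901606]
 [ 0.          0.          0.          1.        ]]
top wing 0.73 [251.2, 186.5, 269.4, 227.5] 464 261.0 208.0 [0.506 0.016 0.149] 0.154
top wing 0.21 [233.5, 144.6, 270.3, 237.4] 1160 251.0 164.0 [0.599 0.036 0.119] 0
[... 893 characters left out ...]
 [ 0.          0.          0.          1.        ]]
scene wing 0.95 [221.0, 168.7, 245.9, 205.3] 505 234.0 188.0 [0.509 0.009 0.147] 0.153
scene housing 0.81 [211.2, 204.4, 305.6, 255.3] 2502 268.0 226.0 [0.605 0.014 0.092] 0.123
scene pointer_tip 0.6 [210.1, 199.5, 304.2, 252.8] 2343 270.0 226.0 [0.607 0.015 0.1  ] 0.123
scene mark_large_top 0.47 [277.2, 272.5, 291.0, 284.0] 145 283.0 276.0 [ 0.666 -0.018  0.016] 0.019
scene jar_mid 0.59 [284.8, 124.1, 316.0, 170.2] 1086 300.0 147.0 [0.498 0.242 0.069] 0.099
scene beaker_mid 0.94 [146.3, 270.2, 188.4, 318.7] 1502 166.0 293.0 [ 0.526 -0.202  0.054] 0.088
scene pivot 0.63 [207.1, 166.8, 305.6, 253.6] 4876 251.0 216.0 [0.545 0.007 0.088] 0.153
```

View pics/top0.png

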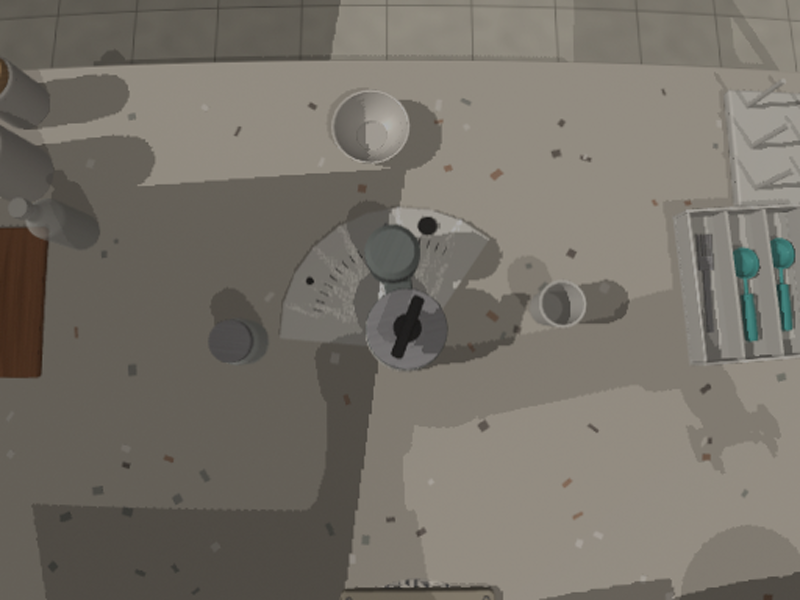

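View pics/scene0.png

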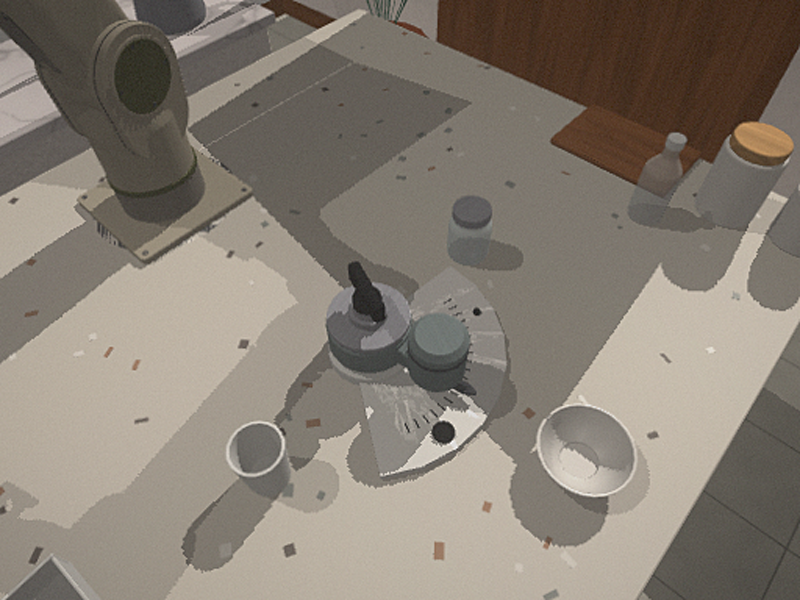

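```bash
cat > b.py <<'E'
from h import *
for n in('top','scene'):
    z=np.load(n+'0.npz'); d=z['d']; v,u=np.nonzero(d>0); P=atdepth(n,np.c_[u,v],d[v,u])
    near=np.hypot(P[:,0]-.52,P[:,1]-.02)<.16
    w=P[near&(P[:,2]>.135)]; 
    c=w[:,:2].mean(0); U,S,V=np.linalg.svd(w[:,:2]-c); print(n,'wing',c,V[0],np.degrees(np.arctan2(V[0,1],V[0,0])),np.ptp((w[:,:2]-c)@V.T,axis=0))
    def circ(q):
        c,r=cv2.minEnclosingCircle(q[:,:2].astype(np.float32)*1000); return np.array(c),r,q[:,:2].mean(0)
    h=P[near&(P[:,2]>.112)&(P[:,2]<.13)&(P[:,0]>.555)]; print('housing',circ(h))
    k=P[near&(P[:,2]>.08)&(P[:,2]<.094)&(np.hypot(P[:,0]-.51,P[:,1]-.013)<.065)]; print('collar',circ(k))
z=np.load('top0.npz'); im=z['im']
# dial plate outline and mark dark
g=im.mean(2); 
for s in('mark_large_top',):
    P=atz('top',[[273,145]],.016); print(P)
E
python3 b.py
```

```text
top wing [0.50416095 0.01691145] [-0.92940462  0.3690624 ] 158.3421950823425 [0.08295366 0.01601717]
housing (array([607.28619385,  36.38883591]), 37.474037170410156, array([0.60550742, 0.03617317]))
collar (array([511.40274048,  17.29909134]), 62.322593688964844, array([0.50368213, 0.01711328]))
scene wing [0.50878877 0.01313759] [ 0.93276902 -0.36047464] -21.129347986195338 [0.08383535 0.01669531]
housing (array([607.32531738,  35.71702194]), 38.17918014526367, array([0.61014845, 0.0325759 ]))
collar (array([503.79095459,  16.75771713]), 56.879886627197266, array([0.51268004, 0.00907919]))
[[ 0.66255296 -0.01681936  0.016     ]]
```

The top picture shows the wing at (407,327), housing at (392,252), large mark at (428,226), beaker at (562,303) and jar at (232,342). In the scene picture, the large mark is at (443,432). The sizes and radii match what was given. The pivot is about (0.505, 0.016), the head is at +11° and the mark at -12°.

>>> servo_tool:
  series:
    - [3.5,-1.74,0,0,0,0]
    - [3.5,-1.74,0,0,0,0]
    - [3.5,-1.74,0,0,0,0]
    - [3.5,-1.74,0,0,0,0]
    - [3.5,-1.74,0,0,0,0]
    - [3.5,-1.74,0,0,0,0]
    - [3.5,-1.74,0,0,0,0]
    - [3.5,-1.74,0,0,0,0]
    - [3.5,-1.74,0,0,0,0]
    - [3.5,-1.74,0,0,0,0]
    - [1.43,-3.41,0,0,0,0]
    - [1.43,-3.41,0,0,0,0]
    - [1.43,-3.41,0,0,0,0]
    - [1.43,-3.41,0,0,0,0]
    - [1.43,-3.41,0,0,0,0]
    - [1.43,-3.41,0,0,0,0]
    - [1.43,-3.41,0,0,0,0]
    - [1.43,-3.41,0,0,0,0]
    - [1.43,-3.41,0,0,0,0]
    - [1.43,-3.41,0,0,0,0]
  hand: -1
  newtons: 50

```text
t: 2.9
tool_pos: [0.505, 0.0162, 0.2316]
ee_rot: [0.0, 0.992, 0.124, 0.0]
wrist_force: [-0.1, -0.1, -0.0]
gripper_width: 0.0857
grasp_force: 0.0
```

>>> servo_tool:
  series:
    - [0,0,0,0,0,0.125]
    - [0,0,0,0,0,0.125]
    - [0,0,0,0,0,0.125]
    - [0,0,0,0,0,0.125]
    - [0,0,0,0,0,0.125]
    - [0,0,0,0,0,0]
    - [0,0,0,0,0,0]

```text
t: 3.6
tool_pos: [0.5049, 0.0148, 0.2314]
ee_rot: [0.0, 0.983, -0.185, 0.0]
wrist_force: [-0.5, -0.0, 1.0]
gripper_width: 0.0851
grasp_force: 0.0
```

```bash
cat > c.py <<'E'
import sys
from h import *
st=robot.get_state(); im,d=get_image('wrist'); R=rot(st['ee_rot'])
print(st['t'],st['tool_pos'],np.degrees(np.arctan2(R[1,0],R[0,0])),R[:,2],st['joints'])
cv2.imwrite('pics/%s.png'%sys.argv[1],im[...,::-1])
v,u=np.nonzero(d>0); P=atdepth('wrist',np.c_[u,v],d[v,u],st)
w=P[(P[:,2]>.135)&(P[:,2]<.16)&(np.hypot(P[:,0]-.507,P[:,1]-.015)<.06)]
print(len(w),len(P))
if len(w)>20:
    (c,s,a)=cv2.minAreaRect((w[:,:2]*1000).astype(np.float32)); print(c,s,a,w[:,:2].mean(0))
for l in('mark_large_top','pointer_tip','housing'):
    for s in silhouettes(l,'wrist')[:2]:
        v,u=np.nonzero(s['region']); print(l,s['score'],s['box'],atz('wrist',[[u.mean(),v.mean()]],.016,st))
E
python3 c.py wr1
```

```text
3.6 [0.50492267 0.01479779 0.23137612] -21.33966564529603 [ 1.75080670e-04 -1.44941611e-04 -9.99999974e-01] [ 0.42357538  0.10739528 -0.57608541  1.74611234  0.06071799  1.30563086
 -2.10903903]
2135 195825
(505.1350402832031, 15.855888366699219) (15.97518253326416, 83.58282470703125) 68.54248046875 [0.50813249 0.01468338]
mark_large_top 0.86 [216.0, 1.0, 242.8, 24.9] [[ 0.66396252 -0.01700928  0.016     ]]
pointer_tip 0.94 [140.3, 29.7, 306.9, 151.7] [[0.6138357  0.04828607 0.016     ]]
pointer_tip 0.39 [233.3, 144.8, 277.9, 250.2] [[0.47090007 0.02997129 0.016     ]]
housing 0.94 [137.2, 29.0, 293.5, 138.7] [[0.61367419 0.04805303 0.016     ]]
```

>>> servo_tool:
  series:
    - [0,-0.1,2,0,0,0]
    - [0,0,2,0,0,0]
    - [0,0,2,0,0,0]
    - [0,0,2,0,0,0]
    - [0,0,2,0,0,0]
    - [0,0,1.4,0,0,0]
    - [0,0,0,0,0,0]
    - [0,0,0,0,0,0]

```text
t: 4.6
tool_pos: [0.5056, 0.0158, 0.1178]
ee_rot: [-0.0, 0.982, -0.187, 0.0]
wrist_force: [1.5, 0.3, 0.1]
gripper_width: 0.0853
grasp_force: 0.0
```

>>> servo_tool:
  series:
    - [0,0,0,0,0,0]
    - [0,0,0,0,0,0]
    - [0,0,0,0,0,0]
    - [0,0,0,0,0,0]
    - [0,0,0,0,0,0]
    - [0,0,0,0,0,0]
    - [0,0,0,0,0,0]
    - [0,0,0,0,0,0]
  hand: 1
  newtons: 50

```text
t: 5.4
tool_pos: [0.5056, 0.0157, 0.1182]
ee_rot: [0.0, 0.982, -0.187, 0.0]
wrist_force: [-2.1, 0.4, 5.9]
gripper_width: 0.0354
grasp_force: 49.1
```

>>> servo_tool:
  series:
    - [0,0,0,0,0,0]
    - [0,0,0,0,0,0]
    - [0,0,0,0,0,0]
    - [0,0,0,0,0,0]

```text
t: 5.8
tool_pos: [0.5056, 0.0157, 0.1182]
ee_rot: [0.0, 0.982, -0.187, 0.0]
wrist_force: [-2.8, -0.0, 6.8]
gripper_width: 0.0353
grasp_force: 49.1
```

```bash
cat > d.py <<'E'
import sys
from h import *
im,d=get_image('scene'); cv2.imwrite('pics/%s.png'%sys.argv[1],cv2.resize(im[100:300,130:380,::-1],(750,600),interpolation=cv2.INTER_CUBIC)); print(robot.get_state())
E
python3 d.py s1
```

```text
{'t': 5.85, 'joints': array([ 0.39854825,  0.21792555, -0.57242   ,  1.88401063,  0.13404934,
        1.07645863, -2.17389686]), 'joint_velocities': array([-0.00047567,  0.00057661, -0.00011772,  0.0011316 ,  0.00121078,
       -0.00011107,  0.0008403 ]), 'effort': array([-8.95748218e-02, -4.27182162e+01, -3.70795034e+00, -3.35496068e+01,
        1.22397789e-01, -8.28332137e-01,  5.50765744e-04]), 'tool_pos': array([0.50563008, 0.01567823, 0.11818385]), 'ee_rot': array([ 1.07075235e-04,  9.82353907e-01, -1.87030868e-01,  4.93981780e-04]), 'wrist_force': array([-2.81799302, -0.13352851,  7.91584153]), 'moment': array([-0.0439804 ,  0.55409776, -0.02257473]), 'grasp_force': 49.101442694664, 'gripper_width': 0.03542728932365953}
```

View pics/s1.png

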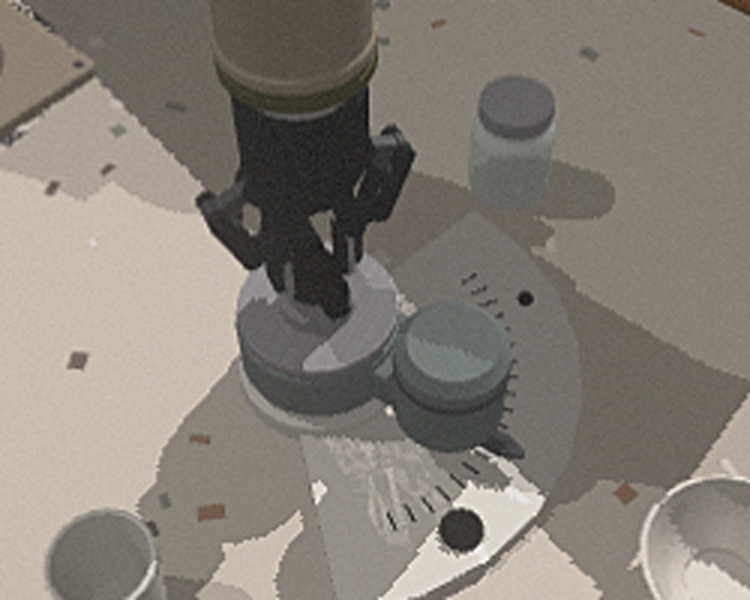

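The fingers have stopped at 35 mm, the width of the round black hub under the bar (about (310,300) in the crop). I'll regrip higher.

>>> servo_tool:
  series:
    - [0,0,0,0,0,0]
    - [0,0,0,0,0,0]
    - [0,0,-0.7,0,0,0]
    - [0,0,-0.7,0,0,0]
    - [0,0,0,0,0,0]
  hand: 0.2

```text
t: 6.35
tool_pos: [0.5056, 0.0158, 0.1319]
ee_rot: [-0.0, 0.982, -0.187, 0.0]
wrist_force: [0.6, -0.0, 0.1]
gripper_width: 0.0344
grasp_force: 0.0
```

>>> servo_tool:
  series:
    - [0,0,0,0,0,0]
    - [0,0,0,0,0,0]
    - [0,0,0,0,0,0]
    - [0,0,0,0,0,0]
    - [0,0,0,0,0,0]
    - [0,0,0,0,0,0]
    - [0,0,0,0,0,0]
    - [0,0,0,0,0,0]
  hand: 1

```text
t: 7.15
tool_pos: [0.5058, 0.0156, 0.1319]
ee_rot: [0.0, 0.982, -0.187, 0.001]
wrist_force: [-1.2, 0.4, 5.4]
gripper_width: 0.0146
grasp_force: 49.3
```

>>> servo_tool:
  series:
    - [0,0,0,0,0,-0.07]
    - [0,0,0,0,0,-0.07]
    - [0,0,0,0,0,-0.07]
    - [0,0,0,0,0,-0.07]
    - [0,0,0,0,0,-0.07]

```text
t: 7.65
tool_pos: [0.5059, 0.0162, 0.132]
ee_rot: [-0.0, 1.0, -0.012, 0.001]
wrist_force: [-0.2, 2.7, 5.1]
gripper_width: 0.0147
grasp_force: 49.2
```

>>> servo_tool:
  series:
    - [0,0,0,0,0,-0.08]
    - [0,0,0,0,0,-0.08]
    - [0,0,0,0,0,-0.08]
    - [0,0,0,0,0,-0.08]
    - [0,0,0,0,0,-0.08]
    - [0,0,0,0,0,-0.08]
    - [0,0,0,0,0,-0.08]
    - [0,0,0,0,0,-0.08]
    - [0,0,0,0,0,0]
    - [0,0,0,0,0,0]

```text
t: 8.65
tool_pos: [0.5056, 0.0172, 0.1319]
ee_rot: [-0.001, 0.953, 0.303, 0.001]
wrist_force: [-1.7, 5.0, 6.0]
gripper_width: 0.0146
grasp_force: 49.5
```

Loosened by 0.99 rad. Now I'll let go, rise, and go round to the +y side of the housing.

>>> servo_tool:
  series:
    - [0,0,0,0,0,0]
    - [0,0,0,0,0,0]
    - [0,0,0,0,0,0]
    - [0,0,-1.5,0,0,0]
    - [0,0,-2.5,0,0,0]
    - [0,0,-3,0,0,0]
    - [0,0,0,0,0,-0.12]
    - [0,0,0,0,0,-0.12]
    - [0,0,0,0,0,-0.12]
    - [0,0,0,0,0,-0.12]
    - [0,0,0,0,0,-0.12]
    - [0,0,0,0,0,-0.12]
    - [0,0,0,0,0,-0.12]
    - [0,0,0,0,0,-0.12]
    - [0,0,0,0,0,0]
    - [0,0,0,0,0,0]
  hand: 0.2

```text
t: 10.25
tool_pos: [0.5055, 0.0156, 0.202]
ee_rot: [0.0, 0.707, 0.707, 0.0]
wrist_force: [-0.5, 0.1, -0.0]
gripper_width: 0.0342
grasp_force: 0.0
```

>>> servo_tool:
  series:
    - [3,3,0,0,0,0]
    - [3,3,0,0,0,0]
    - [3,3,0,0,0,0]
    - [1.5,1.5,0,0,0,0]
    - [0,0,0,0,0,0]
    - [0,0,0,0,0,0]
  hand: 1

```text
t: 10.85
tool_pos: [0.6098, 0.1212, 0.2011]
ee_rot: [-0.0, 0.707, 0.708, -0.0]
wrist_force: [0.7, -1.3, -0.4]
gripper_width: -0.0001
grasp_force: 0.0
```

```bash
cat > e.py <<'E'
from h import *
# head angle from housing top circle in depth; pivot/mark constants
PV=np.array([.5052,.016]); MK=np.array([.664,-.017])
st=robot.get_state(); R=rot(st['ee_rot']); print(st['t'],st['tool_pos'],np.degrees(np.arctan2(R[1,0],R[0,0])),st['joints'].round(2))
print('target',np.degrees(np.arctan2(*(MK-PV)[::-1])))
for n in('top','scene'):
    im,d=get_image(n); v,u=np.nonzero(d>0); P=atdepth(n,np.c_[u,v],d[v,u])
    for l in('housing','mark_large_top'):
        for s in silhouettes(l,n)[:1]:
            m=s['region'][v,u]&((P[:,2]>.114)&(P[:,2]<.126) if l=='housing' else P[:,2]<.03); q=P[m]
            if len(q)<20: continue
            c,r=cv2.minEnclosingCircle(q[:,:2].astype(np.float32)*1000); 
            b=np.array(c)/1000; print(n,l,round(s['score'],2),b,r,q.mean(0),'ang',np.degrees(np.arctan2(*(b-PV)[::-1])))
    w=P[(P[:,2]>.135)&(P[:,2]<.157)&(np.hypot(P[:,0]-.5052,P[:,1]-.016)<.05)]
    if len(w)>20: print('wing',cv2.minAreaRect((w[:,:2]*1000).astype(np.float32)))
E
python3 e.py
```

```text
10.85 [0.60978826 0.12116701 0.20110122] 90.09128118602682 [ 0.31  0.45 -0.78  1.48  0.32  1.34 -0.48]
target -11.73946956947293
top housing 0.53 [0.61756134 0.01445127] 23.85445213317871 [0.61887624 0.01075916 0.11808064] ang -0.7896835664512154
top mark_large_top 0.69 [ 0.66434656 -0.01668798] 12.314404487609863 [ 0.66377845 -0.01691065  0.01616996] ang -11.606870315170509
scene housing 0.71 [0.60745807 0.03606431] 37.19326400756836 [0.60972369 0.0332617  0.11941342] ang 11.101118284802903
scene mark_large_top 0.54 [ 0.66638464 -0.0181948 ] 13.717555046081543 [ 0.66725219 -0.0187731   0.01606547] ang -11.977532386673857
wing ((504.591796875, 16.324031829833984), (83.68624877929688, 17.383296966552734), 35.63116455078125)
```

>>> servo_tool:
  series:
    - [0,0,2.5,0,0,0]
    - [0,0,2.5,0,0,0]
    - [0,0,2.5,0,0,0]
    - [0,0,2.5,0,0,0]
    - [0,0,1.1,0,0,0]
    - [-1,0,0,0,0,0]
    - [-1,0,0,0,0,0]
    - [-1,0,0,0,0,0]
    - [0,0,0,0,0,0]

```text
t: 12.05
tool_pos: [0.6111, 0.0882, 0.0913]
ee_rot: [0.001, 0.707, 0.707, 0.0]
wrist_force: [0.3, -0.4, -0.3]
gripper_width: -0.0002
grasp_force: 0.0
```

>>> servo_tool:
  series:
    - [-0.4,0,0,0,0,0]
    - [-0.4,0,0,0,0,0]
    - [-0.4,0,0,0,0,0]
    - [-0.4,0,0,0,0,0]
    - [-0.4,0,0,0,0,0]
    - [-0.4,0,0,0,0,0]
    - [-0.4,0,0,0,0,0]
    - [-0.4,0,0,0,0,0]
    - [-0.4,0,0,0,0,0]
    - [-0.2,0,0,0,0,0]
    - [0,0,0,0,0,0]

```text
t: 13.15
tool_pos: [0.6101, 0.0525, 0.0903]
ee_rot: [0.0, 0.706, 0.708, -0.0]
wrist_force: [0.6, 1.3, 0.2]
gripper_width: -0.0
grasp_force: 0.4
```

```bash
python3 e.py
```

```text
13.15 [0.61013331 0.05245583 0.09033829] 90.14456229278615 [ 0.4   0.53 -0.73  1.62  0.38  1.14 -0.42]
target -11.73946956947293
scene housing 0.61 [0.60916357 0.00360756] 37.149723052978516 [0.61102033 0.00104885 0.11939225] ang -6.7975758981544105
scene mark_large_top 0.64 [ 0.66603992 -0.01708841] 14.999054908752441 [ 0.66620322 -0.01834833  0.0159361 ] ang -11.624852654262671
wing ((504.5966796875, 16.043739318847656), (84.10150146484375, 18.10372543334961), 34.376861572265625)
```

>>> servo_tool:
  series:
    - [-0.3,0,0,0,0,0]
    - [-0.3,0,0,0,0,0]
    - [-0.3,0,0,0,0,0]
    - [0,0,0,0,0,0]
    - [0,0,0,0,0,0]
    - [0,0,0,0,0,0]

```text
t: 14.05
tool_pos: [0.6099, 0.0434, 0.0902]
ee_rot: [0.0, 0.706, 0.708, -0.001]
wrist_force: [-0.8, 0.2, -0.4]
gripper_width: -0.0001
grasp_force: 0.0
```

>>> servo_tool:
  series:
    - [1,0,0,0,0,0]
    - [2,0,0,0,0,0]
    - [2,0,0,0,0,0]
    - [0,0,-3,0,0,0]
    - [0,0,-3,0,0,0]
    - [0,0,-3,0,0,0]
    - [0,0,-2,0,0,0]
    - [2,0,0,0,0,0]
    - [3,0,0,0,0,0]
    - [0,0,0,0,0,0]

```text
t: 15.05
tool_pos: [0.6085, 0.1497, 0.2007]
ee_rot: [-0.001, 0.704, 0.71, 0.001]
wrist_force: [-0.2, 0.3, 0.8]
gripper_width: 0.0001
grasp_force: 0.0
```

```bash
python3 e.py
python3 - <<'E'
from h import *
a,_=get_image('top'); b,_=get_image('scene')
f=lambda i,r,c:cv2.resize(i[r:r+80,c:c+80,::-1],(400,400),interpolation=cv2.INTER_CUBIC)
cv2.imwrite('pics/p1.png',np.hstack([f(a,110,230),f(b,220,240)]))
E
```

```text
15.05 [0.60846202 0.14972775 0.20065407] 90.52786028412461 [ 0.27  0.46 -0.79  1.47  0.33  1.35 -0.53]
target -11.73946956947293
top housing 0.92 [ 0.60662146 -0.00401754] 37.06094741821289 [ 0.60519666 -0.00446801  0.11919674] ang -11.16495831586493
wing ((493.5190124511719, -0.28497886657714844), (42.74816131591797, 2.8599865436553955), 31.566675186157227)
scene housing 0.93 [ 0.6076626  -0.00530698] 37.068321228027344 [ 0.60921271 -0.00754081  0.11940899] ang -11.747172517915486
scene mark_large_top 0.45 [ 0.66610846 -0.01715644] 13.77856731414795 [ 0.66844118 -0.01787245  0.01627682] ang -11.643277746393222
wing ((504.5333557128906, 16.05970001220703), (83.99988555908203, 17.18582534790039), 35.32880783081055)
```

View pics/p1.png

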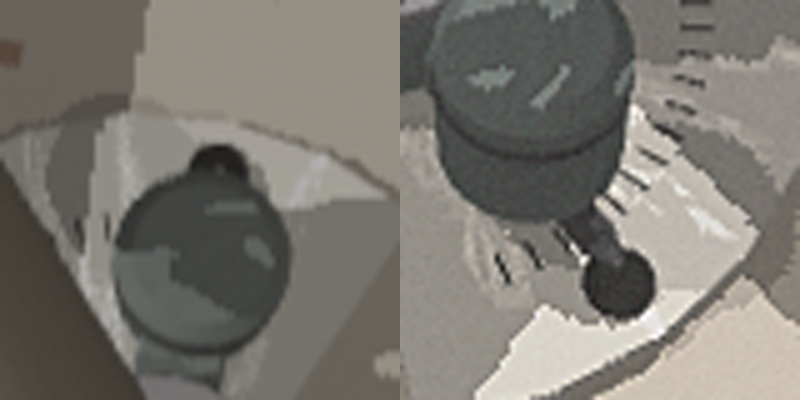

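The pointer's tip reaches the mark in both views (mark at (219,160) on the left, (620,283) on the right), and the head angle agrees within 0.6°. Now I'll go back to the knob.

>>> servo_tool:
  series:
    - [-3,-2.3,0,0,0,0]
    - [-3,-2.3,0,0,0,0]
    - [-3,-2.3,0,0,0,0]
    - [-3,-2.3,0,0,0,0]
    - [-1.4,-1.1,0,0,0,0]
    - [0,0,0,0,0,0.12]
    - [0,0,0,0,0,0.12]
    - [0,0,0,0,0,0.12]
    - [0,0,0,0,0,0.12]
    - [0,0,0,0,0,0.12]
    - [0,0,0,0,0,0.12]
    - [0,0,0,0,0,0.12]
    - [0,0,0,0,0,0.12]
    - [0,0,0,0,0,0]
    - [0,0,0,0,0,0]
    - [0,0,0,0,0,0]
  hand: 0

```text
t: 17.05
tool_pos: [0.5073, 0.0096, 0.2003]
ee_rot: [0.0, 0.953, 0.303, 0.0]
wrist_force: [0.2, -0.4, -0.1]
gripper_width: 0.0429
grasp_force: 0.0
```

```bash
python3 c.py wr2
```

```text
17.05 [0.50731888 0.00958295 0.20034016] 35.31156359792483 [ 1.31810978e-04 -1.09680638e-04 -9.99999985e-01] [ 0.5530411   0.15454397 -0.71525767  1.77862866  0.10680229  1.24750648
 -1.14481369]
2782 195864
(504.56658935546875, 16.692241668701172) (83.71778869628906, 15.774787902832031) 35.29812240600586 [0.50820412 0.01883881]
mark_large_top 0.43 [365.8, 38.1, 391.5, 52.9] [[ 0.67524668 -0.01443194  0.016     ]]
pointer_tip 0.95 [203.5, 46.4, 408.3, 162.0] [[ 0.61582632 -0.02164304  0.016     ]]
housing 0.55 [201.9, 46.1, 409.6, 156.3] [[ 0.61599404 -0.02233909  0.016     ]]
```

>>> servo_tool:
  series:
    - [0.2,-0.68,0,0,0,0]
    - [0,0,0,0,0,0]
    - [0,0,2,0,0,0]
    - [0,0,2,0,0,0]
    - [0,0,2,0,0,0]
    - [0,0,0.85,0,0,0]
    - [0,0,0,0,0,0]
    - [0,0,0,0,0,0]

```text
t: 18.05
tool_pos: [0.5054, 0.0166, 0.1325]
ee_rot: [0.0, 0.953, 0.302, 0.0]
wrist_force: [0.3, 0.1, 0.1]
gripper_width: 0.0427
grasp_force: 0.0
```

>>> servo_tool:
  series:
    - [0,0,0,0,0,0]
    - [0,0,0,0,0,0]
    - [0,0,0,0,0,0]
    - [0,0,0,0,0,0]
    - [0,0,0,0,0,0]
    - [0,0,0,0,0,0]
    - [0,0,0,0,0,0]
    - [0,0,0,0,0,0]
  hand: 1

```text
t: 18.85
tool_pos: [0.5053, 0.017, 0.1329]
ee_rot: [0.0, 0.953, 0.302, 0.0]
wrist_force: [-3.2, 1.8, 6.4]
gripper_width: 0.0147
grasp_force: 49.0
```

>>> servo_tool:
  series:
    - [0,0,0,0,0,0.08]
    - [0,0,0,0,0,0.08]
    - [0,0,0,0,0,0.08]
    - [0,0,0,0,0,0.08]
    - [0,0,0,0,0,0.08]
    - [0,0,0,0,0,0.08]
    - [0,0,0,0,0,0.08]
    - [0,0,0,0,0,0.08]
    - [0,0,0,0,0,0]

```text
t: 19.75
tool_pos: [0.5054, 0.0162, 0.1328]
ee_rot: [0.0, 1.0, -0.015, 0.001]
wrist_force: [-2.0, -1.3, 5.4]
gripper_width: 0.0147
grasp_force: 48.9
```

>>> servo_tool:
  series:
    - [0,0,0,0,0,0.06]
    - [0,0,0,0,0,0.06]
    - [0,0,0,0,0,0.06]
    - [0,0,0,0,0,0.06]
    - [0,0,0,0,0,0.06]
    - [0,0,0,0,0,0.04]
    - [0,0,0,0,0,0]
    - [0,0,0,0,0,0]

```text
t: 20.55
tool_pos: [0.5053, 0.0158, 0.1328]
ee_rot: [0.0, 0.983, -0.182, 0.001]
wrist_force: [-2.2, -1.4, 6.7]
gripper_width: 0.0153
grasp_force: 49.0
```

>>> servo_tool:
  series:
    - [0,0,0,0,0,0.03]
    - [0,0,0,0,0,0.03]
    - [0,0,0,0,0,0]

```text
t: 20.85
tool_pos: [0.5054, 0.0158, 0.1329]
ee_rot: [0.001, 0.977, -0.212, 0.001]
wrist_force: [-2.3, -3.4, 6.1]
gripper_width: 0.0148
grasp_force: 50.8
```

>>> servo_tool:
  series:
    - [0,0,0,0,0,0]
    - [0,0,0,0,0,0]
    - [0,0,0,0,0,0]
    - [0,0,0,0,0,0]
    - [0,0,-1.5,0,0,0]
    - [0,0,-3,0,0,0]
    - [0,0,-3,0,0,0]
    - [0,0,-3,0,0,0]
    - [-3,0,-2,0,0,0]
    - [-4,0,0,0,0,0]
    - [-3,0,0,0,0,0]
    - [0,0,0,0,0,0]
    - [0,0,0,0,0,0]
  hand: 0

```text
t: 22.15
tool_pos: [0.4141, 0.0577, 0.2572]
ee_rot: [0.0, 0.977, -0.211, 0.001]
wrist_force: [0.3, -0.9, -0.5]
gripper_width: 0.0427
grasp_force: 0.0
```

```bash
python3 e.py
python3 - <<'E'
from h import *
a,_=get_image('top'); b,_=get_image('scene')
f=lambda i,r,c:cv2.resize(i[r:r+100,c:c+100,::-1],(400,400),interpolation=cv2.INTER_CUBIC)
cv2.imwrite('pics/p2.png',np.hstack([f(a,130,220),f(b,210,230)]))
E
```

```text
22.15 [0.41405084 0.05767075 0.25715277] -24.405462442219484 [ 0.44 -0.13 -0.62  1.89 -0.08  1.36 -2.16]
target -11.73946956947293
top housing 0.78 [ 0.60593237 -0.00446575] 36.936214447021484 [ 0.60518648 -0.00413497  0.11926775] ang -11.484442082304964
wing ((504.4947204589844, 16.735633850097656), (15.950393676757812, 83.08374786376953), 66.92794799804688)
scene housing 0.59 [ 0.60706622 -0.00525039] 37.413169860839844 [ 0.60910275 -0.00732567  0.11938766] ang -11.783523706987772
scene mark_large_top 0.49 [ 0.6665929  -0.01694044] 13.86472225189209 [ 0.66745454 -0.01813848  0.016663  ] ang -11.53568115979921
wing ((504.4649353027344, 16.53032875061035), (16.176437377929688, 84.07623291015625), 67.1001968383789)
```

View pics/p2.png

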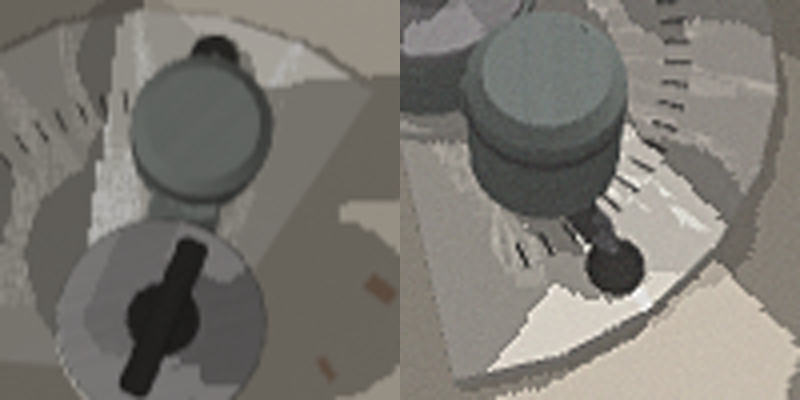

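The pointer is still on the mark after tightening (mark at (215,55) on the left, (614,268) on the right). The wing ended 1.5° past its starting angle, so I'll check that it is really on the stop by gripping it again and reading the torque.

>>> servo_tool:
  series:
    - [3,0,0,0,0,0]
    - [4,0,0,0,0,0]
    - [3,0,2,0,0,-0.02]
    - [0,0,3,0,0,0]
    - [0,0,3,0,0,0]
    - [0,0,3,0,0,0]
    - [0,0,1.5,0,0,0]
    - [0,0,0,0,0,0]
    - [0,0,0,0,0,0]

```text
t: 23.45
tool_pos: [0.5053, 0.0164, 0.1322]
ee_rot: [-0.0, 0.979, -0.202, -0.0]
wrist_force: [0.7, -0.8, 0.0]
gripper_width: 0.0426
grasp_force: 0.0
```

>>> servo_tool:
  series:
    - [0,0,0,0,0,0]
    - [0,0,0,0,0,0]
    - [0,0,0,0,0,0]
    - [0,0,0,0,0,0]
    - [0,0,0,0,0,0]
    - [0,0,0,0,0,0]
    - [0,0,0,0,0,0]
    - [0,0,0,0,0,0.03]
    - [0,0,0,0,0,0.03]
    - [0,0,0,0,0,0]
  hand: 1

```text
t: 24.45
tool_pos: [0.5055, 0.0157, 0.1332]
ee_rot: [0.001, 0.973, -0.23, 0.001]
wrist_force: [-2.7, -3.6, 6.5]
gripper_width: 0.015
grasp_force: 64.5
```

```bash
python3 -c "
from h import *
s=robot.get_state();R=rot(s['ee_rot']);print(s['tool_pos'],np.degrees(np.arctan2(R[1,0],R[0,0])),s['wrist_force'],s['moment'],s['gripper_width'],s['joints'][6])"
```

```text
[0.50552842 0.01574613 0.13318933] -26.639298537461375 [-2.73751697 -3.5747775   6.52434056] [-0.83942355  0.58499961  1.6911493 ] 0.015003085059041233 -2.260180470677512
```

A moment of 1.7 N m, against 0.2–0.4 N m for turning, shows the knob is on its stop. I'll release and retreat.

>>> servo_tool:
  series:
    - [0,0,0,0,0,-0.06]
    - [0,0,0,0,0,0]
    - [0,0,0,0,0,0]
    - [0,0,0,0,0,0]
    - [0,0,-1.5,0,0,0]
    - [0,0,-3,0,0,0]
    - [0,0,-3,0,0,0]
    - [0,0,-3,0,0,0]
    - [-3,0,-2,0,0,0]
    - [-4,0,0,0,0,0]
    - [-3,0,0,0,0,0]
    - [0,0,0,0,0,0]
    - [0,0,0,0,0,0]
  hand: 0

```text
t: 25.75
tool_pos: [0.4132, 0.0558, 0.2572]
ee_rot: [0.0, 0.979, -0.202, 0.001]
wrist_force: [-0.1, 0.2, -0.3]
gripper_width: 0.0426
grasp_force: 0.0
```

```bash
python3 e.py
```

```text
25.75 [0.41321572 0.0558205  0.2572136 ] -23.297329142787145 [ 0.46 -0.14 -0.64  1.9  -0.08  1.36 -2.13]
target -11.73946956947293
top housing 0.87 [ 0.60641357 -0.00462069] 36.72791290283203 [ 0.60543203 -0.00433325  0.11923211] ang -11.515521529540925
top mark_large_top 0.54 [ 0.66970093 -0.01930853] 12.34947681427002 [ 0.67059273 -0.01921565  0.01608143] ang -12.114178866596106
wing ((504.4687194824219, 16.7686824798584), (15.942745208740234, 82.93397521972656), 66.95498657226562)
scene housing 0.58 [ 0.60671844 -0.00544234] 37.089759826660156 [ 0.60920968 -0.00749302  0.11940343] ang -11.926501502006921
scene mark_large_top 0.19 [0.57914502 0.01272137] 91.23453521728516 [0.60594256 0.02409079 0.01836503] ang -2.5387637980950366
wing ((504.2044372558594, 16.499126434326172), (16.22050666809082, 84.1579360961914), 67.038330078125)
```

```bash
python3 -c "
from bench import robot
print(robot.job_done())"
```

```text
the job is handed in; nothing more can be done
None
```

I handed the job in at about 26 s: the knob was loosened about 1 rad, the head swung until the pointer was over the large mark (within about 2 mm by the cameras), and the knob turned back onto its tight stop. The gripper then let go and moved clear, and the arm's path stayed clear of the jar and beaker; the hand-in returned no verdict.

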